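# Park the probe thermometer and hold the topping well's lid open

## Task

The thermometer hanging through the lid of the steel topping well has to come out before the well can be refilled: lift it out and lower it, stem first and without dropping it, into the slim straight steel cup, so that it stands there by itself. Then raise the well's lid by its bar handle to about 50 degrees from closed and keep holding it there: the lid falls shut if let go, so finish while still holding it open. Keep the cup standing and leave the pitcher, jar, tamper and coffee cup alone.

Things in the scene. Friction and masses are not known exactly. Their poses are not given: they have to be found in the camera images.
- bin: fixed open-topped steel box (the topping well), 200 (x) x 180 (y) x 130 mm high; origin at the centre of its underside on the counter, z up; x points from the front (handle side, nearer the robot) to the hinge side. It carries the lid.
- lid (a joint): angle of the lid's hinge in rad: 0 closed (lid level), grows as the front edge rises, stop at 1.4; 50 degrees is 0.87. The flat metal lid, 200 x 180 x 6 mm, about 0.6 kg, lies on the box and falls shut from any angle (no spring, almost no hinge friction).
- lid_hinge (a point): middle of the hinge line, on the far top edge of the box, in the bin's frame at (100, 0, 130) mm; the hinge line runs along the bin's y. Fixed to the lid, its axes turn with it.
- lid_handle (a point): middle of the lid's bar handle: round dark bar 10 mm thick, 110 mm long along the bin's y, posts at its ends, centre line 35 mm above the lid's top. Lid closed: at (-70, 0, 171) mm in the bin's frame, 170 mm before and 41 mm above the hinge line; it turns with the lid. Can be pinched from above across the bin's x; the round bar then turns between the fingers as the lid swings
- probe: loose probe thermometer, 0.12 kg: straight round black handle 28 mm thick, 60 mm long, its top end a white dial in a steel rim; steel stem 8 mm thick, 85 mm long below. Origin: centre of the handle's underside; z from tip to dial. It starts hanging upright through a 14 mm hole in the closed lid, handle resting on the lid, in the bin's frame at (30, 0, 136) mm
- probe_grip (a point): point to grip on the axis of the thermometer's handle, 38 mm above the handle's underside, 22 mm below its top
- probe_tip (a point): tip of the thermometer's stem, 85 mm below the handle's underside
- cup: loose slim straight-sided steel cup, no handle, 50 mm outside and 44 mm inside diameter, 100 mm high, 6 mm floor, 0.5 kg; origin at the centre of its underside. It is told from the other vessels by being tallest, slimmest and straight.
- cup_in (a point): centre of the cup's inner floor, 6 mm above its underside
- cup_rim (a point): centre of the cup's mouth, 100 mm above its underside
- pitcher: bystander: bellied steel milk pitcher, 86 mm wide with a loop handle, 95 mm high; origin at the centre of its underside
- jar: bystander: glass jar with a steel cap, 68 mm wide, 85 mm high; origin at the centre of its underside
- tamper: bystander: coffee tamper standing on its 58 mm base, 90 mm high; origin at the centre of its underside
- coffee_cup: bystander: white coffee mug, 80 mm wide, 60 mm high; origin at the centre of its underside
There are look-alikes about, which are no part of the job. Leave any orange or purple look-alike of the cup alone. Several things have the shape of the probe; the one meant has the colours described above.

How it is judged (in metres and radians):
On the way, in this order (a step that is already met when the one before it is completed fails the run):
1. the thermometer stands stem down in the slim cup, let go (z of probe_tip in the frame of cup between 0 and 0.03 m and horizontal distance between probe_tip and cup_in below 0.024 m and angle between probe's own z axis and vertical below 0.45 rad and angle between cup's own z axis and vertical below 0.1 rad and linear speed of probe below 0.05 m/s and contact force between the fingers and probe below 0.05 N), for 0.3 s.
2. the robot holds the lid open at about 50 degrees (value of joint lid between 0.75 and 0.995 rad and velocity of joint lid between -0.1 and 0.1 rad/s and contact force between any of the fingers, the arm and bin above 1 N), for 0.5 s.
At the end, for the whole second after the job is handed in: The robot holds the lid still at 43 to 57 degrees (0.75 to 0.995 rad), pressing on it with over 1 N, nothing else propping it; the thermometer stands free in the upright cup, stem tip under 30 mm above the cup's underside and within 24 mm of its axis, leaning under 26 degrees (all of step 1 and all of step 2 and contact force between bin and pitcher below 0.3 N and contact force between bin and jar below 0.3 N and contact force between bin and tamper below 0.3 N and contact force between bin and coffee_cup below 0.3 N and contact force between bin and cup below 0.3 N and contact force between bin and probe below 0.3 N); the arm keeps its last pose, push and grip.
It fails at once if a bystander is shoved more than 40 mm or knocked over (distance of any of pitcher, jar, tamper, coffee_cup from where it was at the start of the episode above 0.04 m or angle between any of pitcher, jar, tamper, coffee_cup's own z axis and vertical above 0.5 rad).
It fails at once if the thermometer is dropped (falls free faster than 0.8 m/s) (linear speed of probe above 0.8 m/s and contact force between the fingers and probe below 0.05 N).
It also fails if it takes over 54 s, if anything falls off the work surface, if the arm or the gripper's body presses on something with over 40 N, if the wrist force passes 120 N, or if a joint passes its speed limit or range.

## Robot

A 6-joint arm with a two-finger parallel gripper is mounted at the origin on the work surface. World frame = base frame: x ahead of the robot, y to its left, z up, the work surface at z = 0. Lengths are in m, angles in degrees, forces in N, time in s.
With the tool pointing down it reaches from about 0.325 to 0.85 m from the base axis. Payload 15.5 kg.
Tool frame: the origin (TCP) lies midway between the tips of the shut fingers; the grasp point (between the pads) lies 19 mm behind it; y points along the fingers, x is the direction in which the jaws open and shut, and the axes are right-handed (so a half turn about y gives the same grasp; the last joint's range is limited). The gripper opens to 91 mm and grips with 3 to 60 N. Pads are 32 mm wide; open, the fingers measure 118 mm over their backs; the gripper's body (76 mm by 178 mm) begins 60 mm behind the grasp point.
Start: joints at [70.56, 28.281, 77.091, -0, 74.628, -5.472], TCP at [0.151, 0.607, 0.214] pointing down, gripper open.
Joint ranges: [-166.48, 166.48], [-47.26, 123.95], [12.59, 153.08], [-70.14, 250.14], [6.76, 159.57], [-176.63, 176.63]. Speed limits (degrees/s): [108.29, 108.29, 147.25, 172.46, 172.46, 172.46].

## Interface

Orientations are given as a 3x3 rotation matrix whose columns are the frame's x, y, z axes.
In Python, from bench import ctrl gives the robot as it stands. The module is installed in compiled form; this text tells all that it offers. Calls block until the motion is done:
- ctrl.goto(position, orientation): joint-space move of the TCP to a pose.
- ctrl.move_l(position, vel=0.15, ori=None, contact_N=None): straight line of the TCP; ori=None keeps the orientation; vel is the mean speed in m/s. With contact_N (N) it stops when the force on the tool has changed by that much, and returns True; else False.
- ctrl.movej(angles): joint-space move.
- ctrl.command_gripper(opening): opening from 0.0 (shut) to 1.0 (fully open); the grip force is fixed at half the most; returns when the fingers have stopped.
- ctrl.sleep(seconds).
- ctrl.ik(position, orientation): joint angles nearest the present ones, or None.
- ctrl.read_camera(name): name is "side" or "top" or "wrist"; returns the picture (420x560x3 uint8, blue, green, red); there is no depth.
- ctrl.camera_params(name): a dict with "fx", "fy", "cx", "cy" (pixels), "pose" (4x4, takes a point from camera to world coordinates); the wrist camera has in their place "T_tool_cam" (4x4, takes a point from camera to tool coordinates, whose origin is the TCP and whose axes are the tool frame's). Camera axes: x right, y up, looking along -z (the intrinsics and any distortion apply to the point x, -y, -z); pixel columns grow to the right and rows downward; lengths in m; the calibration is good to about 2 mm. A picture is of the moment at which its call begins: read the wrist's pose just before it. camera_params takes no time and is no camera call.
A pose or a line that the arm cannot do raises ctrl.MotionError and nothing moves.
- ctrl.sign_off(): hands the job in, once; it reports no verdict.
Readings, each from a call of its own:
- ctrl.current_t(): time.
- ctrl.current_q(): joint angles.
- ctrl.current_dq(): joint speeds.
- ctrl.current_effort(): joint torques, N m.
- ctrl.current_tool_pos(): TCP position.
- ctrl.current_eef_rot(): TCP orientation.
- ctrl.current_contact_force(): force on the tool from outside, world axes, zero at the start.
- ctrl.current_wrist_torque(): the same for the moment, N m.
- ctrl.current_grip_width(): opening from 0.0 (shut) to 1.0 (fully open).
Only numpy, scipy, OpenCV 4.12 (cv2) and the standard library are available. Lean on these libraries where they do the work, as an engineer would, in place of code of your own. Each camera call takes 0.05 s, during which the arm holds its last target.

## Working session

There is one attempt and no reset: what is moved stays moved. The work goes in short steps, each a Python script; the robot and the scene stay as the last script left them, time stands still between calls to the robot, and variables do not carry over. Pictures are saved under pics/ and viewed, and the job is handed in when it is done.

```bash
mkdir -p pics; python3 - <<'E'
from bench import ctrl
import cv2
for n in ("side","top","wrist"):
    p=ctrl.camera_params(n); print(n,{k:(v.round(4).tolist() if hasattr(v,'round') and hasattr(v,'tolist') else v) for k,v in p.items()})
    cv2.imwrite(f"pics/{n}0.png",ctrl.read_camera(n))
print(ctrl.current_t(),ctrl.current_tool_pos(),ctrl.current_eef_rot())
E
```

```text
side {'fx': 415.06698924162123, 'fy': 415.06698924162123, 'cx': 282.1529287497056, 'cy': 204.5477226703806, 'pose': [[0.8583, 0.3628, -0.3629, 0.23], [-0.5131, 0.6137, -0.6001, -0.4904], [0.005, 0.7013, 0.7129, 0.7541], [0.0, 0.0, 0.0, 1.0]]}
top {'fx': 523.9755647063465, 'fy': 523.9755647063465, 'cx': 268.5387748265522, 'cy': 214.26785161685515, 'pose': [[-0.0035, 0.9965, -0.0834, 0.4417], [-1.0, -0.0028, 0.0089, 0.037], [0.0087, 0.0834, 0.9965, 1.4224], [0.0, 0.0, 0.0, 1.0]]}
wrist {'fx': 327.85327372187925, 'fy': 327.85327372187925, 'cx': 275.32127779796065, 'cy': 210.23128454498098, 'T_tool_cam': [[1.0, 0.0006, 0.0005, -0.0007], [0.0003, 0.2416, -0.9704, -0.172], [-0.0007, 0.9704, 0.2416, 0.0677], [0.0, 0.0, 0.0, 1.0]]}
0.15 [0.15078436 0.60626891 0.21349269] [[ 2.41362304e-01 -2.71331185e-04 -9.70435039e-01]
 [ 9.70434678e-01 -8.39321630e-04  2.41362449e-01]
 [-8.79996278e-04 -9.99999611e-01  6.07285887e-05]]
```

View pics/side0.png

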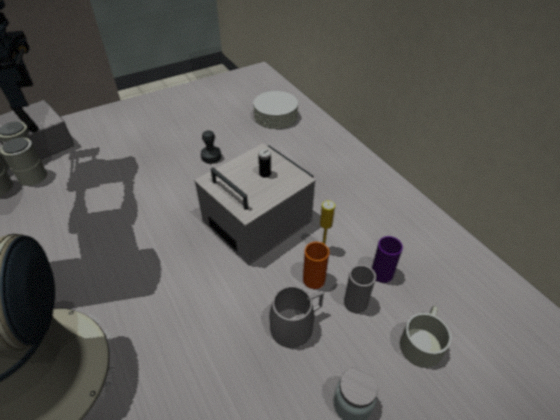

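View pics/top0.png

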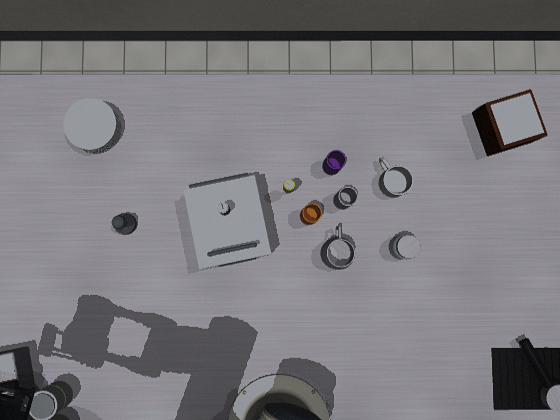

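View pics/wrist0.png

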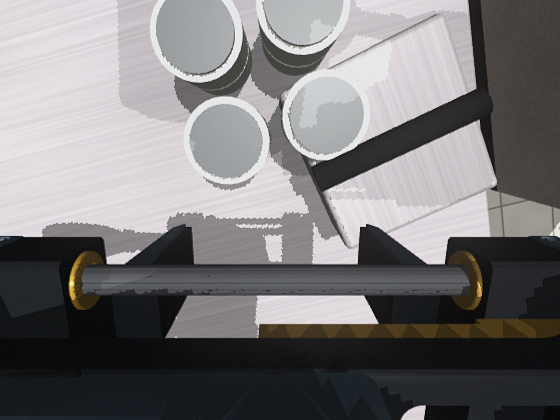

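The side view shows the well around (255,200), with its handle bar near (230,188) and the black probe with a white top at (264,162). The grey slim cup is at (359,290), between the orange cup (316,265) and the purple one (387,258). In the top view the cup is near (346,197), the probe near (225,207) and the bar near (233,248). I'll enlarge both.

```bash
python3 - <<'E'
import cv2
s=cv2.imread("pics/side0.png");t=cv2.imread("pics/top0.png")
def crop(im,x,y,w,h,k,n): cv2.imwrite(n,cv2.resize(im[y:y+h,x:x+w],None,fx=k,fy=k,interpolation=cv2.INTER_CUBIC))
crop(s,190,140,130,95,6,"pics/s1.png"); crop(s,300,230,110,90,6,"pics/s2.png")
crop(t,180,165,105,110,5,"pics/t1.png"); crop(t,280,145,140,130,4,"pics/t2.png")
E
```

```text
(no output)
```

View pics/s1.png

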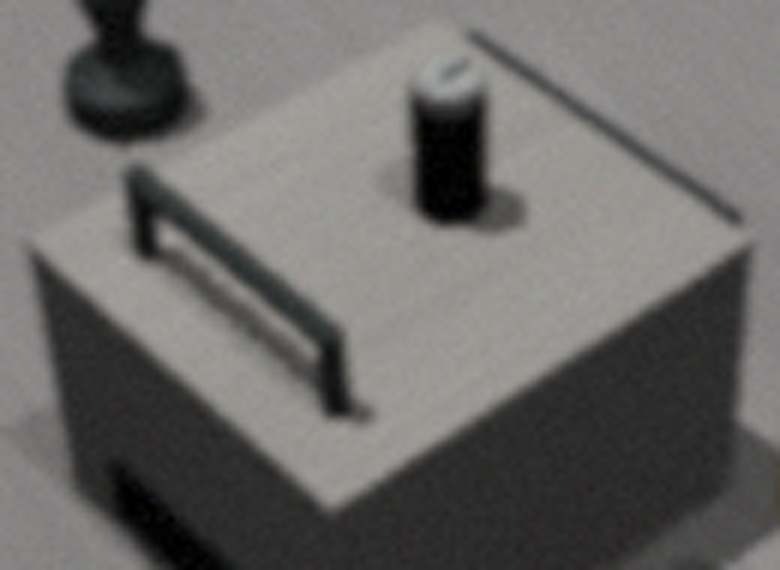

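View pics/s2.png

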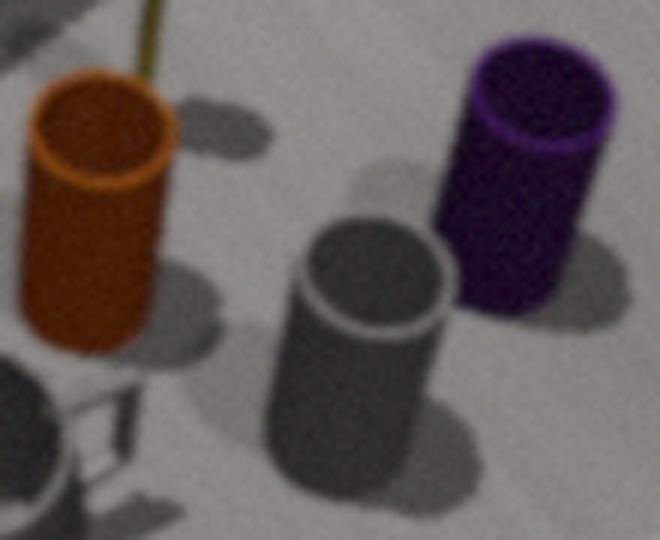

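View pics/t1.png

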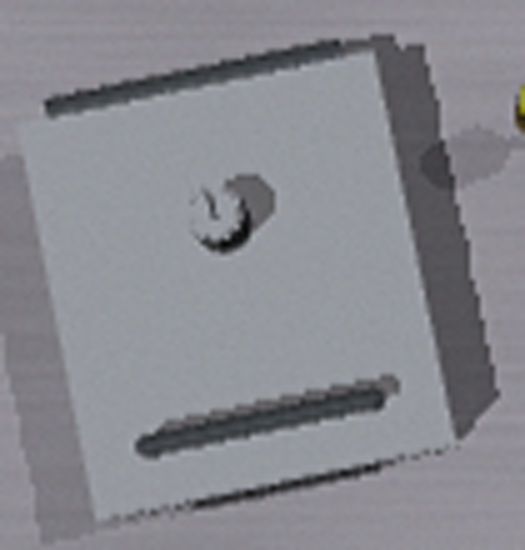

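View pics/t2.png

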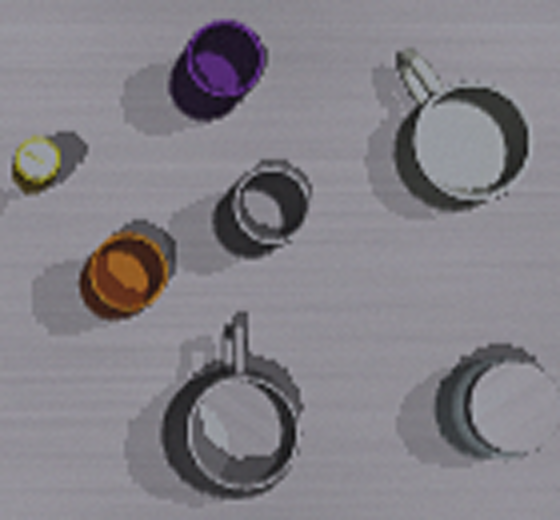

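```bash
cat > h.py <<'E'
import numpy as np
from bench import ctrl
def ray(n,u,v):
    p=ctrl.camera_params(n); T=np.array(p["pose"])
    d=np.array([(u-p["cx"])/p["fx"],-(v-p["cy"])/p["fy"],-1.0]); d/=np.linalg.norm(d)
    return T[:3,3],T[:3,:3]@d
def rayw(T,u,v):
    p=ctrl.camera_params("wrist"); d=np.array([(u-p["cx"])/p["fx"],-(v-p["cy"])/p["fy"],-1.0]); d/=np.linalg.norm(d)
    return T[:3,3],T[:3,:3]@d
def wpose():
    T=np.eye(4);T[:3,:3]=ctrl.current_eef_rot();T[:3,3]=ctrl.current_tool_pos()
    return T@np.array(ctrl.camera_params("wrist")["T_tool_cam"])
def tri(rs):
    A=np.zeros((3,3));b=np.zeros(3)
    for o,d in rs:
        M=np.eye(3)-np.outer(d,d);A+=M;b+=M@o
    x=np.linalg.solve(A,b); return x,[np.linalg.norm((np.eye(3)-np.outer(d,d))@(x-o)) for o,d in rs]
def proj(T,n,X):
    p=ctrl.camera_params(n);q=np.linalg.inv(T)@np.r_[X,1]
    return p["cx"]+p["fx"]*q[0]/-q[2],p["cy"]-p["fy"]*q[1]/-q[2]
E
python3 - <<'E'
from h import *
def o(c,k,x,y): return ((c[0]+.5)/k-.5+x,(c[1]+.5)/k-.5+y)
S1=lambda *c:ray("side",*o(c,6,190,140));S2=lambda *c:ray("side",*o(c,6,300,230))
T1=lambda *c:ray("top",*o(c,5,180,165));T2=lambda *c:ray("top",*o(c,4,280,145))
for n,a,b in [("dial",S1(449,78),T1(217,210)),("bar",S1(236,258),T1(260,423)),("barL",S1(140,178),T1(147,446)),("barR",S1(332,338),T1(373,400)),
 ("rim",S2(378,277),T2(273,203)),("FL",S1(440,22),T1(22,122)),("FR",S1(750,235),T1(372,50)),("NR",S1(332,512),T1(455,440)),("NL",S1(32,240),T1(97,522)),
 ("purple",S2(542,95),T2(226,59)),("orange",S2(104,130),T2(127,273)),("pitch",ray("side",292,301),T2(243,432)),("yellowdial",ray("side",328,205),T2(38,158))]:
    x,r=tri([a,b]);print(n,x.round(4),np.round(r,4))
E
```

```text
dial [0.5622 0.1332 0.1959] [0.0006 0.0006]
bar [0.4642 0.1137 0.1693] [0.001 0.001]
barL [0.4529 0.1676 0.171 ] [0.0005 0.0005]
barR [0.4745 0.06   0.1706] [0.0006 0.0006]
rim [ 0.6003 -0.1774  0.0949] [0.0004 0.0004]
FL [0.6123 0.2342 0.1358] [0.0003 0.0003]
FR [0.6477 0.0612 0.137 ] [0.0003 0.0003]
NR [0.454  0.0211 0.1325] [0.0013 0.0013]
NL [0.4169 0.1952 0.1361] [0.0011 0.0011]
purple [ 0.6931 -0.1485  0.0971] [0.0003 0.0003]
orange [ 0.5567 -0.0843  0.0962] [0.0009 0.0009]
pitch [ 0.4547 -0.156   0.0964] [0.0002 0.0002]
yellowdial [ 0.6227 -0.0252  0.1425] [0.0006 0.0006]
```

The two views agree to about 1 mm:
- **Bin:** centre (0.533, 0.128), yaw about 11.4°.
- **Probe:** axis at (0.562, 0.133), top at z 0.196.
- **Bar:** (0.464, 0.114, 0.170).
- **Cup rim:** (0.600, -0.177, about 0.095–0.10).

Next I'll hover over the probe and check it with the wrist camera.

```bash
cat >> h.py <<'E'
a=np.radians(11.4); c,s=np.cos(a),np.sin(a)
R1=np.array([[c,0,-s],[s,0,c],[0,-1,0]]); R2=R1@np.diag([-1,1,-1])
E
python3 - <<'E'
from h import *
import cv2
for R in (R1,R2):
    for P in ([.562,.1335,.155],[.6,-.177,.32],[.6,-.177,.11],[.464,.114,.151],[.554,.132,.268]):
        print(ctrl.ik(P,R))
print(ctrl.current_q())
E
```

```text
[ 7.44038635e+00  2.81361895e+01  8.80074994e+01 -2.54444375e-14
  6.38563111e+01 -3.95961365e+00]
[-2.19031603e+01  2.39275611e+01  6.78020241e+01 -2.54444375e-14
  8.82704148e+01 -3.33031603e+01]
[-2.19031603e+01  3.46273833e+01  8.34653508e+01 -2.54444375e-14
  6.19072658e+01 -3.33031603e+01]
[ 6.63791022e+00  2.12989081e+01  1.01864922e+02 -2.54444375e-14
  5.68361696e+01 -4.76208978e+00]
[ 7.39472275e+00  2.09861204e+01  8.06730555e+01 -2.54444375e-14
  7.83408241e+01 -4.00527725e+00]
[ 7.44038635e+00  2.81361895e+01  8.80074994e+01 -2.54444375e-14
  6.38563111e+01  1.76040386e+02]
[-21.90316027  23.92756106  67.80202414   0.          88.2704148
 146.69683973]
[-2.19031603e+01  3.46273833e+01  8.34653508e+01 -2.54444375e-14
  6.19072658e+01  1.46696840e+02]
[ 6.63791022e+00  2.12989081e+01  1.01864922e+02 -2.54444375e-14
  5.68361696e+01  1.75237910e+02]
[  7.39472275  20.98612044  80.67305546   0.          78.34082409
 175.99472275]
[ 7.05598342e+01  2.83066816e+01  7.71160712e+01 -1.39536616e-03
  7.46277693e+01 -5.47282965e+00]
```

```bash
python3 - <<'E'
from h import *
import cv2
ctrl.goto([.562,.1335,.30],R1)
T=wpose(); im=ctrl.read_camera("wrist"); np.save("T1.npy",T)
print(ctrl.current_t(),ctrl.current_tool_pos(),proj(T,"wrist",[.5622,.1333,.196]),proj(T,"wrist",[.464,.114,.171]))
cv2.imwrite("pics/w1.png",im)
E
```

```text
2.4583 [0.56177518 0.1342811  0.29986652] (np.float64(276.08344303557357), np.float64(209.49996152654467)) (np.float64(169.56112784451506), np.float64(202.58091284007847))
```

View pics/w1.png

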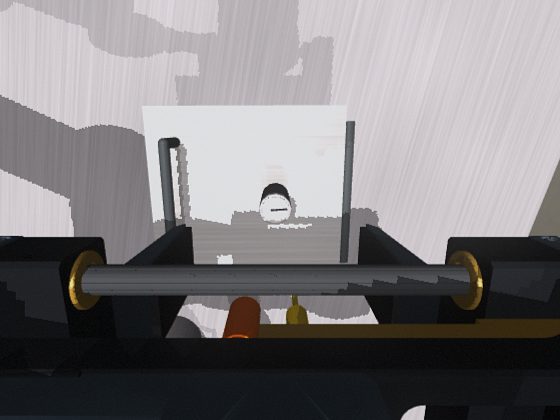

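The wrist view shows the dial at (275,209), against a predicted (276,209.5). The bar is at column 168 against a predicted 169.6, and it runs parallel to the jaws' normal. Everything agrees, so I'll grasp now.

```bash
python3 - <<'E'
from h import *
import cv2
print(ctrl.move_l([.562,.1335,.155],vel=.12,contact_N=8),ctrl.current_tool_pos())
ctrl.command_gripper(0.0); print("w",ctrl.current_grip_width()*91,ctrl.current_tool_pos())
print(ctrl.move_l([.562,.1335,.33],vel=.12),ctrl.current_contact_force(),ctrl.current_grip_width()*91)
cv2.imwrite("pics/s3.png",ctrl.read_camera("side")[60:300,150:450].repeat(2,0).repeat(2,1))
print(ctrl.current_t())
E
```

```text
False [0.56241853 0.13357222 0.15563931]
w 27.699476042996015 [0.56194714 0.13350346 0.15495129]
False [-0.20056023  0.30018404 -1.85342682] 27.48673216170966
6.4667
```

View pics/s3.png

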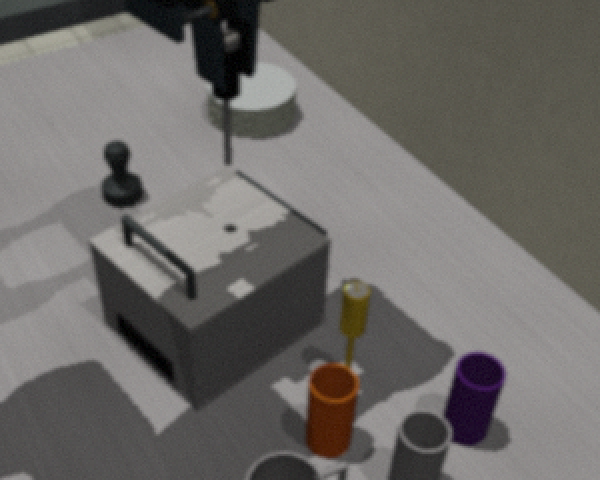

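The probe hangs straight in the fingers, clear of the lid, with its tip at crop (228,163). Next I'll carry it above the cup.

```bash
python3 - <<'E'
from h import *
import cv2
ctrl.move_l([.6,-.177,.33],vel=.2)
ctrl.move_l([.6,-.177,.228],vel=.12)
ctrl.sleep(.2)
print(ctrl.current_tool_pos())
im=ctrl.read_camera("side")[180:340,270:450];cv2.imwrite("pics/s4.png",cv2.resize(im,None,fx=4,fy=3.75*4/3.75,interpolation=cv2.INTER_CUBIC)[:600])
T=wpose();cv2.imwrite("pics/w4.png",ctrl.read_camera("wrist"))
print("rim pred",proj(T,"wrist",[.6,-.177,.1]))
print("side rim/tip pred",*[proj(np.array(ctrl.camera_params("side")["pose"]),"side",[.6,-.177,z]) for z in (.1,.124)])
print(ctrl.current_t(),ctrl.current_grip_width()*91)
E
```

```text
[ 0.60026407 -0.17710741  0.22862002]
rim pred (np.float64(275.46935061252077), np.float64(201.9515646486865))
side rim/tip pred (np.float64(362.9466438003741), np.float64(274.0754962571514)) (np.float64(364.80281611464653), np.float64(266.56296963145854))
9.4833 27.43777857335445
```

View pics/s4.png

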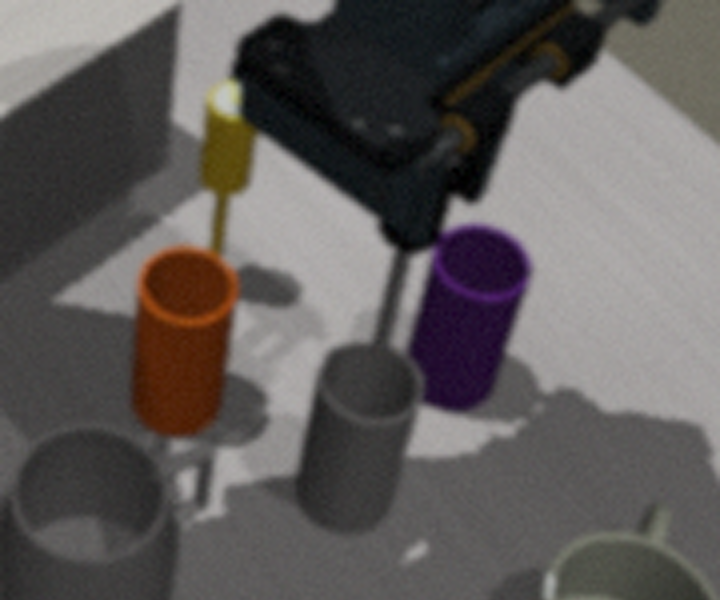

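View pics/w4.png

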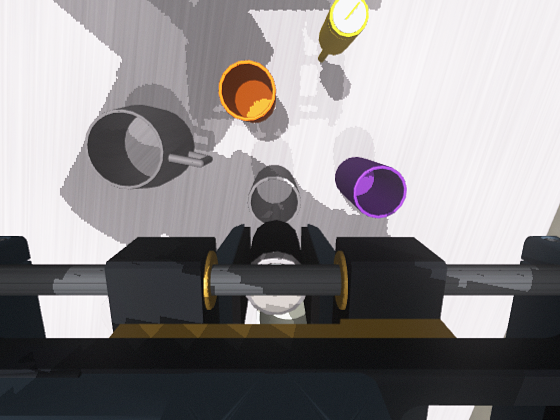

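The side view shows the stem tip at about crop (380,347), over the cup mouth, against a predicted (379,346). The wrist view puts the rim centre at (273,201) against a predicted (275.5,202), so within about 2 mm. I'll lower it with contact watching.

```bash
python3 - <<'E'
from h import *
import cv2
ctrl.move_l([.599,-.177,.135],vel=.08,contact_N=5)
print(ctrl.current_tool_pos())
h=ctrl.move_l([.599,-.177,.110],vel=.03,contact_N=2.5)
print(h,ctrl.current_tool_pos(),ctrl.current_contact_force())
im=ctrl.read_camera("side")[180:340,270:450];cv2.imwrite("pics/s5.png",cv2.resize(im,None,fx=3.7,fy=3.7,interpolation=cv2.INTER_CUBIC))
print(ctrl.current_t())
E
```

```text
[ 0.59930955 -0.17713146  0.1355532 ]
True [ 0.59878152 -0.1769249   0.1098239 ] [-0.06208984  0.35074279  6.49960078]
11.6583
```

View pics/s5.png

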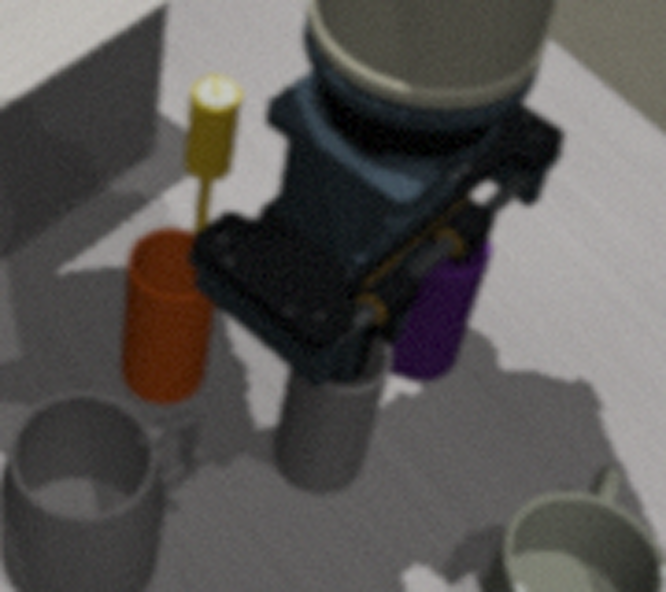

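The tip touched down at TCP z 0.1098, as expected for the cup floor, and the cup is still upright. I'll release it and retreat.

```bash
python3 - <<'E'
from h import *
import cv2
ctrl.command_gripper(.6); ctrl.sleep(.2)
ctrl.move_l([.599,-.177,.30],vel=.12)
print(ctrl.current_t(),ctrl.current_contact_force())
ctrl.goto([.464,.114,.28],R1)
im=ctrl.read_camera("side")[180:340,270:450];cv2.imwrite("pics/s6.png",cv2.resize(im,None,fx=3.7,fy=3.7,interpolation=cv2.INTER_CUBIC))
T=wpose();cv2.imwrite("pics/w6.png",ctrl.read_camera("wrist"))
cv2.imwrite("pics/t6.png",ctrl.read_camera("top"))
print(ctrl.current_t(),ctrl.current_tool_pos(),proj(T,"wrist",[.464,.114,.171]),proj(T,"wrist",[.4533,.1675,.171]))
E
```

```text
14.2 [0.1009503  0.72495067 0.69099824]
15.575 [0.4647483 0.1132335 0.2799572] (np.float64(274.9108723386899), np.float64(205.87496222776105)) (np.float64(274.8821059717687), np.float64(142.65940184673707))
```

View pics/s6.png

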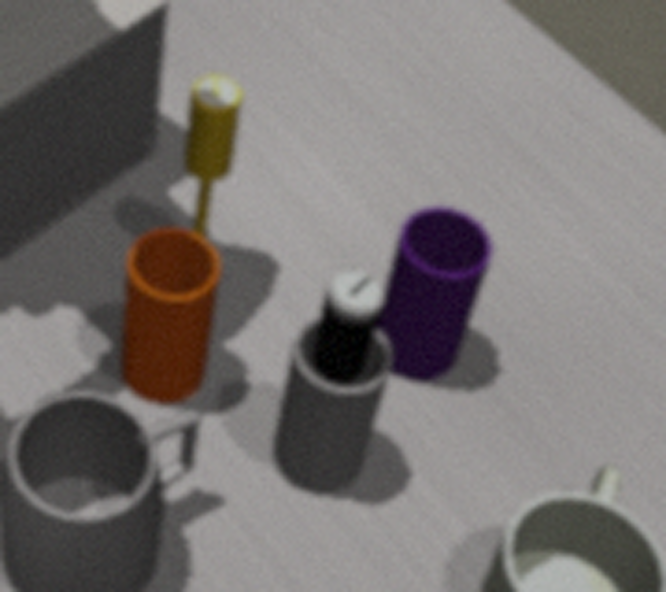

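View pics/w6.png

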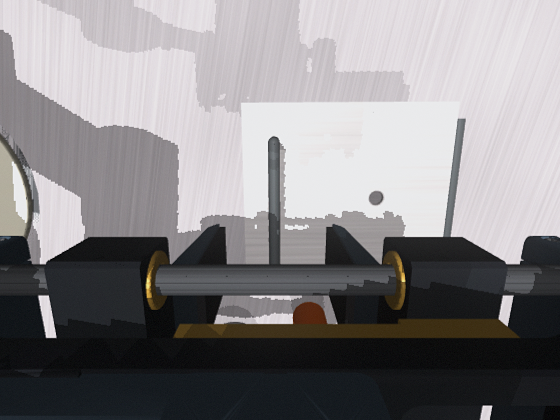

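The thermometer stands by itself in the slim cup, with its dial at crop (356,292) and its handle in the cup mouth. The bar is at wrist column 274 against a predicted 275. I'll grasp it and start the arc.

```bash
python3 - <<'E'
from h import *
import cv2
print(ctrl.move_l([.464,.114,.152],vel=.1,contact_N=8))
ctrl.command_gripper(0.0); print("w",ctrl.current_grip_width()*91,ctrl.current_tool_pos(),ctrl.current_contact_force())
np.save("p0.npy",[.464,.114,.152])
X=np.array([c,s,0]);Z=np.array([0,0,1.])
p0=np.array([.464,.114,.152]); r=np.hypot(.170,.041);b0=np.arctan2(.041,.170)
for th in range(5,21,5):
    b=b0+np.radians(th)
    ctrl.move_l(p0+X*(.170-r*np.cos(b))+Z*(r*np.sin(b)-.041),vel=.06)
    print(th,ctrl.current_contact_force().round(1),ctrl.current_grip_width()*91)
cv2.imwrite("pics/s7.png",ctrl.read_camera("side"))
print(ctrl.current_t())
E
```

```text
False
w 9.281271761905137 [0.46346521 0.11390481 0.15193814] [-3.65936285 -1.60048603  4.16321602]
5 [-4.7 -1.3 -3.7] 8.952037838758493
10 [-7.  -2.5 -2. ] 9.142552095156443
15 [-9.3 -2.9 -1. ] 9.333034432150056
20 [-11.4  -2.7   1.1] 9.091871804615334
19.4583
```

View pics/s7.png

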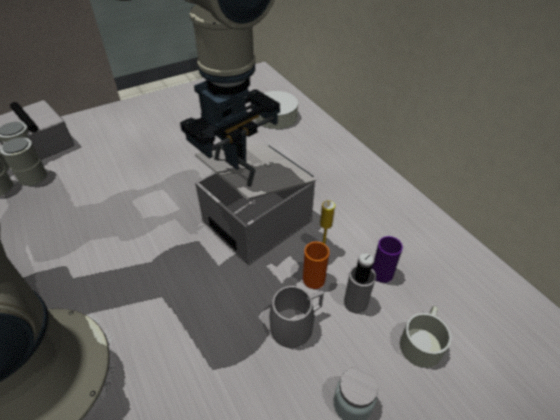

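The lid is opening normally. The tool feels a growing -X force (11 N), so I'll bias the arc slightly backward as it continues.

```bash
python3 - <<'E'
from h import *
import cv2
X=np.array([c,s,0]);Z=np.array([0,0,1.])
p0=np.array([.464,.114,.152]); r=np.hypot(.170,.041);b0=np.arctan2(.041,.170)
off=-.001
for th in range(25,51,5):
    b=b0+np.radians(th)
    ctrl.move_l(p0+X*(.170-r*np.cos(b)+off)+Z*(r*np.sin(b)-.041),vel=.06)
    f=ctrl.current_contact_force(); fx=f@X
    print(th,f.round(1),round(fx,1),round(off,4),round(ctrl.current_grip_width()*91,1))
    if fx<-6: off-=.0007
    elif fx>4: off+=.0007
ctrl.sleep(.8)
print(ctrl.current_t(),ctrl.current_contact_force(),ctrl.current_tool_pos(),np.abs(ctrl.current_dq()).max())
cv2.imwrite("pics/s8.png",ctrl.read_camera("side"))
im=ctrl.read_camera("side")
cv2.imwrite("pics/s8c.png",cv2.resize(im[80:320,170:410],None,fx=2.5,fy=2.5,interpolation=cv2.INTER_CUBIC))
cv2.imwrite("pics/w8.png",ctrl.read_camera("wrist"))
E
```

```text
25 [-7.4 -1.9  0.4] -7.6 -0.001 9.0
30 [-7.1 -0.7  0.9] -7.1 -0.0017 9.1
35 [-7.7 -1.   1.7] -7.8 -0.0024 9.3
40 [-8.5 -1.1  2.6] -8.6 -0.0031 9.2
45 [-9.2 -0.1  6. ] -9.0 -0.0038 9.7
50 [-10.   -0.2   9.7] -9.8 -0.0045 9.2
22.625 [-8.02374186 -0.75660415  8.09165027] [0.55005139 0.13161097 0.26933963] 0.08724783814461504
```

View pics/s8c.png

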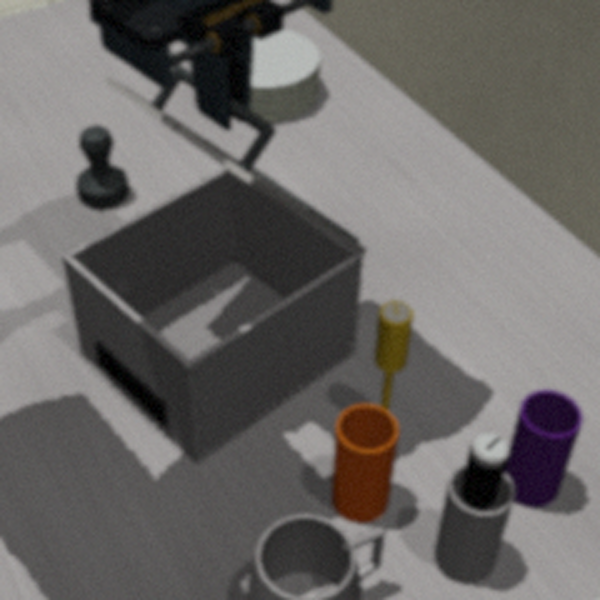

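View pics/w8.png

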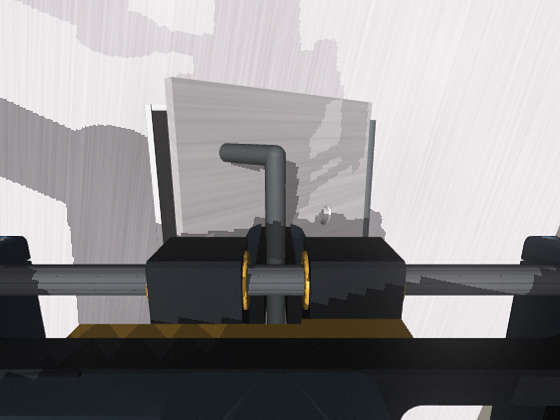

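The lid is up, with the bar between the fingers. In the side crop the near bar end is at (268,131), and the lid's near front corner is about (252,178). I'll check the angle optically by intersecting those rays with the lid's known y planes.

```bash
python3 - <<'E'
from h import *
X=np.array([c,s,0]);Y=np.array([-s,c,0])
bar=np.array([.464,.114,.171]);H=bar+.170*X-.041*np.array([0,0,1])
im=lambda u,v:((u+.5)/2.5-.5+170,(v+.5)/2.5-.5+80)
for n,(u,v),yb,ref in [("barR",(268,131),-.052,13.6),("frontNR",(252,178),-.09,0)]:
    o,d=ray("side",*im(u,v)); t=((H+yb*Y-o)@Y)/(d@Y); P=o+t*d-H
    print(n,P@X,P[2],np.hypot(P@X,P[2]),np.degrees(np.arctan2(P[2],-(P@X)))-ref)
print(ctrl.current_contact_force(),ctrl.current_tool_pos(),ctrl.current_grip_width()*91,ctrl.current_t())
E
python3 -c "
import cv2;im=cv2.imread('pics/s8.png');cv2.imwrite('pics/s9.png',cv2.resize(im[90:165,200:300],None,fx=7.5,fy=7.5,interpolation=cv2.INTER_CUBIC))"
```

```text
barR -0.08009804225103631 0.15142832459577188 0.17130742500642301 48.52338925232147
frontNR -0.1296318648198875 0.15386810462621908 0.2011959591988534 49.886300683925676
[-8.56901784  0.26101848  8.4888701 ] [0.5500262  0.13164734 0.26933092] 9.377538088668963 22.775
```

View pics/s9.png

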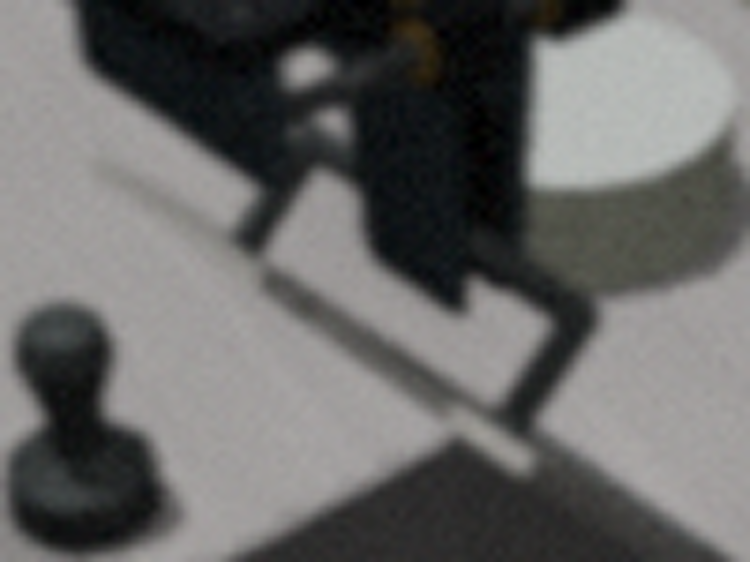

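The enlargement shows the bar firmly between the fingers. Optically the lid is at 48.5° and 49.9°, with radii that match the lid, and the arm pose gives about 50°. The arm is still, so I'm handing in.

```bash
python3 - <<'E'
from h import *
ctrl.sleep(.3); print(ctrl.current_contact_force(),ctrl.current_t()); ctrl.sign_off()
E
```

```text
[-9.13060295 -0.48228168  9.37732959] 23.075
the job is handed in; nothing more can be done
```

I lifted the thermometer out of the lid and set it stem first into the slim steel cup. Then I raised the lid by its bar to about 50° and handed the job in at about 23 s, still holding it. No verdict is reported.

- **Thermometer and cup:** the tip touched the cup floor at TCP z 0.110 m, where I expected it. After release the side view showed the thermometer standing by itself in the upright cup. I took no separate measurement of its lean.
- **Lid:** two points in the side view gave 48.5° and 49.9°, and the arm's pose gave 48 to 51°. The arm was still and the bar stayed pinched, with about 9 mm between the fingers.
- **Force at the end:** the wrist reading was about 13 N. It had drifted during the move and includes some sideways push on the hinge from a small arc error, which my back-off of up to 4.5 mm did not remove.
- **Bystanders:** the last pictures showed the pitcher, tamper and coffee cup still in place and upright. The jar was last seen in place early in the lift. I did not measure any of their positions.

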